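# Feel the end float of a feed-roller spindle and flag it

### The job

Check the end float of the wire-feed roller: take the spindle by its black grip hub, push it in along its axis until you feel it firmly against its inner stop, then draw it out until you feel it firmly against its outer stop, with a light hand so the bearing is never forced, and leave it drawn out. If it slid more than 9 mm from stop to stop, tip the yellow-knobbed flag lever fully over to the red side, otherwise fully over to the green side. Leave the parts lying around where they are.

Things in the scene. Friction and masses are not known exactly. Their poses are not given: they have to be found in the camera images.
- unit: Fixed green bearing block (74 x 100 x 100 mm) on a dark steel base plate (130 x 150 x 12 mm), total height 112 mm; origin at the centre of the plate's underside. Its y axis runs along the level spindle, whose centre line is 85 mm above the bench: grip hub on the -y side, rubber feed roller (60 mm across) on the +y side. Round covers end 58 mm either side of the origin.
- hub (a point): Middle of the hub's grip on the spindle axis, 85 mm above the bench, 120 mm from the unit's origin towards its -y when the spindle is fully in. The grip is a black cylinder 26 mm across and 40 mm long along the axis, between two aluminium discs 44 mm across and 8 mm thick. Drawing out moves it to the unit's -y, pushing in to +y.
- spindle (a joint): Spindle draw-out (m): 0 where it just meets the inner stop, growing along the unit's -y. Both stops are hidden in the block; the outer one is met between 4 and 14 mm, different each time. Drag about 2 N; it stays where left. A stop yields under 1 mm at 10 N. Felt = more than 3 N on the stop for 0.3 s: 8 to 10 N at the hub is right; over 20 N harms the bearing.
- flag_base: Fixed grey block of the flag lever (70 x 50 x 25 mm), origin at the centre of its underside; a green plate (45 x 50 x 4 mm) lies at its -x end and a red one at its +x end. The lever turns about an axis along the block's y, 22 mm above the bench.
- flag_tip (a point): Centre of the yellow ball (26 mm across) on the flag lever, 80 mm from the lever's pivot; the stem is 10 mm thick. Upright, the ball is 102 mm above the bench.
- flag (a joint): Lever angle (rad): 0 fully over to the green side (the block's -x), 0.5 upright, 1.0 fully over to the red side (+x). It stays where it is left; about 1 N at the ball moves it.
- mallet: Bystander: rubber mallet 220 mm long, 26 mm thick, lying on the bench beyond the unit; origin under its middle.
- relay: Bystander: black relay, 28 x 28 x 26 mm; origin at the centre of its underside.
- fusebox: Bystander: black fuse box, 50 x 120 x 30 mm; origin at the centre of its underside.
- taperoll: Bystander: blue plastic ring, 60 mm across, 20 mm high, lying flat; origin at the centre of its underside.
There are look-alikes about, which are no part of the job. There is more than one size of the flag_base; the job needs the larger.

How it is judged:
On the way, in this order (a step that is already met when the one before it is completed fails the run):
1. the spindle is pushed in and bears on its inner stop with more than 3 N (value of joint spindle below 0.001 m and contact force between spindle and unit above 3 N), for 0.3 s.
2. the spindle is drawn out and bears on its outer stop with more than 3 N (value of joint spindle above 0.003 m and contact force between spindle and unit above 3 N), for 0.3 s.
3. the flag is tipped fully to the side that fits the end float: red if more than 9 mm, green if less (either from 7.5 to 10.5 mm) (((value of joint flag below 0.15 rad and value of joint spindle below 0.0105 m) or (value of joint flag above 0.85 rad and value of joint spindle above 0.0075 m))), for 0.2 s.
At the end, for the whole second after the job is handed in: The spindle is left drawn out against or near its outer stop (more than 3 mm out) and at rest, and the flag is fully over (within 0.15 rad of its end): red if the spindle stands more than 9 mm out, green if less, either side being accepted from 7.5 to 10.5 mm (value of joint spindle above 0.003 m and ((value of joint flag below 0.15 rad and value of joint spindle below 0.0105 m) or (value of joint flag above 0.85 rad and value of joint spindle above 0.0075 m)) and velocity of joint spindle between -0.005 and 0.005 m/s); the robot touches nothing.
It fails at once if a stop of the spindle is loaded with more than 20 N (contact force between spindle and unit above 20 N).
It fails at once if a part lying around is moved by more than 20 mm (distance of any of mallet, relay, fusebox, taperoll from where it was at the start of the episode above 0.02 m).
It also fails if it takes over 72 s, if anything falls off the work surface, if the arm or the gripper's body presses on something with over 40 N, if the wrist force passes 120 N, or if a joint passes its speed limit or range.

### The arm

A 6-joint arm with a two-finger parallel gripper is mounted at the origin on the work surface. World frame = base frame: x ahead of the robot, y to its left, z up, the work surface at z = 0. Lengths are in m, angles in rad, forces in N, time in s.
With the tool pointing down it reaches from about 0.375 to 0.9 m from the base axis. Payload 3.1 kg.
Tool frame: the origin (TCP) lies on the centre line of the jaws, within the pads' length; the fingertips stand manip.finger_overhang ahead of it and the grasp point (between the pads) lies 11 mm behind it (manip.finger_overhang is the distance from the TCP to the fingertips, in m); y points along the fingers, z is the direction in which the jaws open and shut, and the axes are right-handed (so a half turn about y gives the same grasp; the last joint's range is limited). The gripper opens to 85 mm and grips with 20 to 120 N. Pads are 22 mm wide; open, the fingers measure 114 mm over their backs; the gripper's body (76 mm by 85 mm) begins 54 mm behind the grasp point. The pads swing forward as they close: fully open they stand 13 mm farther back than shut.
Start: joints at [-1.391, 0.527, 1.433, -0, 1.181, -0.178], TCP at [0.219, -0.585, 0.239] pointing down, gripper open.
Joint ranges: [-3.08, 3.08], [-0.75, 2.2], [0.22, 2.44], [-1.43, 4.57], [0, 2.65], [-2.85, 2.85]. Speed limits (rad/s): [2.79, 2.79, 3.14, 3.14, 3.14, 3.14].

### API

Orientations are given as a unit quaternion [x, y, z, w].
In Python, from station import manip gives the robot as it stands.
- The arm moves only by the tool send_rows, never from a script. Its argument "plan" is a list of rows, each an object with "linear": the shift along the tool's x, y, z in units of 30 mm (1.0 is 30 mm), a list of three; "roll": the turn about the tool's y in units of 6 degrees (1.0 is 6 degrees). In form: [{"linear": [tx, ty, tz], "roll": roll}, ...]. A call has exactly 5 rows; each row shifts and turns the commanded pose from where the row before left it, along the tool's axes as they then stand; what a row does not reach is not made up. A row lasts 1/8 s, in which the tool goes at most 62.5 mm and 10.7 degrees, less where a joint would pass 70% of its speed; a pose out of reach is approached as far as the arm can. A call is refused whole if a number of a shift passes 1 or a number of a turn 1, either way. A call with a gripper value outside its range is refused whole. "claw" is the finger opening in mm, from 0 to 85.4, set as the call begins (left out, the last holds). The fingers move at their own pace and stop on an object; "force" is the grip in N (left out, the last holds). Time passes only in rows, so rows that do not move let the fingers close, or fill a call up. It gives the time, the measured TCP pose, the force and the opening at its end, in the units of the state.
- manip.sense(): the state, without advancing time (a new reading comes with each control period).
- manip.snapshot(name): name is "scene" or "side" or "wrist"; returns the picture (420x560x3 uint8, blue, green, red); there is no depth.
- manip.get_calibration(name): a dict with "fovy" (degrees; the focal length in pixels is half the picture's height over the tangent of half this angle, whatever the lens; pixels are square), "cx", "cy" (the principal point, pixels), "cam_to_world" (4x4, takes a point from camera to world coordinates); the wrist camera has in their place "tool_from_camera" (4x4, takes a point from camera to tool coordinates, whose origin is the TCP and whose axes are the tool frame's). Camera axes: x right, y down, z forward; pixel columns grow to the right and rows downward; lengths in m; the calibration is good to about 2 mm. A picture is of the moment at which its call begins: read the wrist's pose just before it. get_calibration takes no time and is no camera call.
- manip.sign_off(): hands the job in, once; it reports no verdict.
Trained networks look in the newest picture that a camera, given by its name, has taken for a name from the list of things; names that differ only in an ending like _2 or _b are one class to them, and where a whole thing is asked for, a point or a joint stands for the part that bears it (a point fixed in the world has none). Each returns a list of dicts, best first, with "p" (0 to 1); they miss things now and then, are a little off and sometimes report something else, mostly with a low value. They report only what shows in the picture. A call takes as long as a camera call. They do not tell look-alikes from the thing itself.
- manip.look_for(camera, query): "extent" ([left, top, right, bottom] in pixels, round what is visible of it).
The state is a dict: "t": time; "q": joint angles; "qd": joint speeds; "tau": joint torques, N m; "tcp_pos": TCP position; "tool_rot": TCP orientation; "force": force on the tool from outside, world axes, zero at the start; "ft_torque": the same for the moment, N m; "finger_gap": opening from 0.0 (shut) to 1.0 (fully open).
Only numpy, scipy, OpenCV 4.12 (cv2) and the standard library are available. Lean on these libraries where they do the work, as an engineer would, in place of code of your own. Each camera call takes 0.05 s, during which the arm holds its last target.

## Working session

There is one attempt and no reset: what is moved stays moved. The work goes in short steps, Python scripts to look and compute and a tool call to move; the robot and the scene stay as the last step left them, time stands still between calls to the robot, and variables do not carry over. Pictures are saved under pics/ and viewed, and the job is handed in when it is done.

Besides the shell and the picture viewer there is one more tool, called after "Call:" as name(argument=value, ...), one argument or row to a line, values as JSON. send_rows: Moves the arm, as the interface text tells. Its arguments: {"type":"object","properties":{"plan":{"type":"array"},"claw":{"type":"number"},"force":{"type":"number"}},"required":["plan"]}

```bash
ls; mkdir -p pics
python3 - <<'E'
from station import manip
import cv2
print(manip.sense()); print(manip.finger_overhang)
for n in ["scene","side","wrist"]:
    im=manip.snapshot(n); cv2.imwrite(f"pics/{n}0.png",im)
    print(n,manip.get_calibration(n))
    for q in (["unit","hub","flag_base","flag_tip","mallet","relay","fusebox","taperoll"] if n!="wrist" else []):
        r=manip.look_for(n,q); print(q,[(d['p'],[round(v) for v in d['extent']]) for d in r[:4]])
print(manip.sense()['t'])
E
```

```text
pics
{'t': 0.0, 'q': array([-1.39150075e+00,  5.28471209e-01,  1.43391692e+00,  8.94809737e-06,
        1.18141011e+00, -1.78442236e-01]), 'qd': array([ 0.00165047, -0.00048171,  0.00258077,  0.00097618,  0.00207234,
        0.00049611]), 'tau': array([ 4.26637971e-04, -4.42348516e+01, -1.78026778e+01, -1.21793842e-04,
        8.56889295e-03, -9.62440538e-06]), 'tcp_pos': array([ 0.21878271, -0.58469888,  0.23832586]), 'tool_rot': array([-0.12580221,  0.69660487, -0.69504529,  0.12580739]), 'force': array([-0.26706728, -0.27760245,  0.39481042]), 'ft_torque': array([ 0.03484488,  0.00908242, -0.00973286]), 'finger_gap': 0.9991189285798974}
0.008
scene {'fovy': 44.069819763970614, 'cx': 270.08657695694563, 'cy': 203.59930502467694, 'cam_to_world': array([[ 0.48062991,  0.72551629, -0.49256574,  1.30963765],
       [ 0.87683563, -0.40555915,  0.25822677, -0.35429389],
       [-0.01241682, -0.5560107 , -0.83108238,  1.31231615],
       [ 0.        ,  0.        ,  0.        ,  1.        ]])}
unit [(0.65, [267, 158, 323, 211])]
hub [(0.84, [240, 156, 335, 193])]
flag_base [(0.85, [171, 20
[... 757 characters left out ...]
_tip [(0.54, [308, 155, 311, 174]), (0.38, [280, 185, 283, 188])]
mallet [(0.83, [193, 202, 228, 260]), (0.72, [304, 154, 312, 171])]
relay [(0.89, [286, 358, 304, 376])]
fusebox [(0.92, [231, 153, 256, 177])]
taperoll [(0.49, [301, 160, 318, 171])]
wrist {'fovy': 71.75800310850356, 'cx': 282.5516726347516, 'cy': 206.7829031724671, 'tool_from_camera': array([[-3.30357736e-04,  9.47175997e-01,  3.20714082e-01,
        -8.29039441e-02],
       [-2.79049250e-04, -3.20714174e-01,  9.47175982e-01,
        -1.34205857e-01],
       [ 9.99999906e-01,  2.23411890e-04,  3.70259160e-04,
        -1.19728349e-03],
       [ 0.00000000e+00,  0.00000000e+00,  0.00000000e+00,
         1.00000000e+00]])}
0.95
```

View pics/scene0.png

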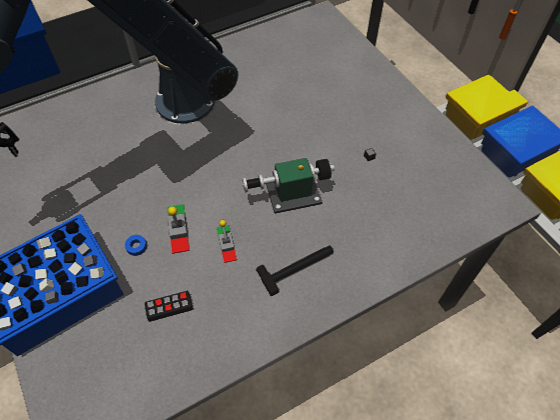

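View pics/side0.png

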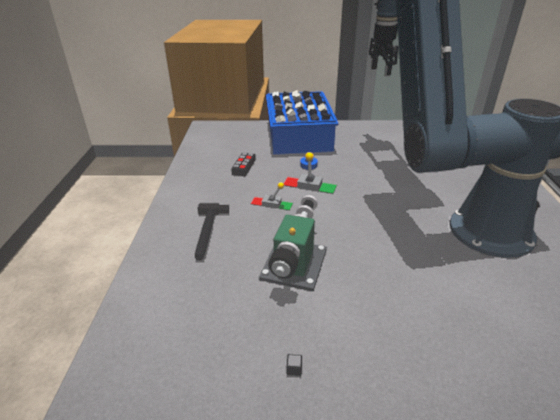

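View pics/wrist0.png

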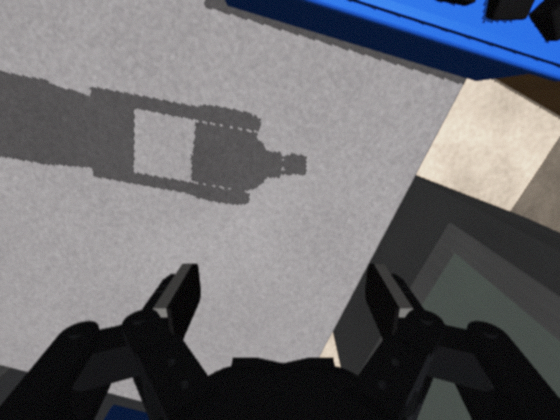

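The scene shows the robot base at (185,105), the green unit at (295,180) and its hub at (252,184). There are two flag levers, at (178,228) and (227,242). I'll zoom in and triangulate.

Run:
```python
import cv2
a=cv2.imread('pics/scene0.png'); b=cv2.imread('pics/side0.png')
cv2.imwrite('pics/c1.png',cv2.resize(a[140:270,150:345],None,fx=4,fy=4,interpolation=cv2.INTER_CUBIC))
cv2.imwrite('pics/c2.png',cv2.resize(b[145:295,220:345],None,fx=4,fy=4,interpolation=cv2.INTER_CUBIC))
```

```text
(no output)
```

View pics/c1.png

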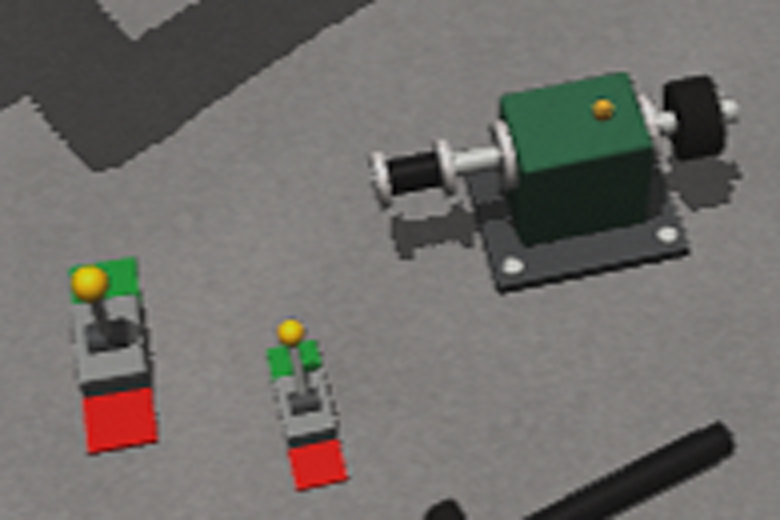

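View pics/c2.png

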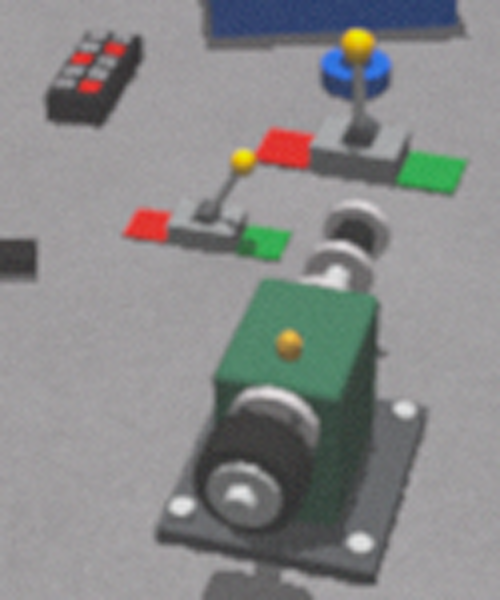

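```bash
cat > h.py <<'E'
import numpy as np
from station import manip
from scipy.spatial.transform import Rotation as R
H=420
def cam(n,s=None):
    c=manip.get_calibration(n); f=H/2/np.tan(np.radians(c['fovy'])/2)
    if 'cam_to_world' in c: T=np.array(c['cam_to_world'])
    else:
        W=np.eye(4); W[:3,:3]=R.from_quat(s['tool_rot']).as_matrix(); W[:3,3]=s['tcp_pos']; T=W@np.array(c['tool_from_camera'])
    return f,c['cx'],c['cy'],T
def ray(n,px,s=None):
    f,cx,cy,T=cam(n,s); d=T[:3,:3]@np.array([(px[0]-cx)/f,(px[1]-cy)/f,1]); return T[:3,3],d/np.linalg.norm(d)
def atz(n,px,z,s=None):
    o,d=ray(n,px,s); return o+d*(z-o[2])/d[2]
def tri(rs):
    A=0;b=0
    for o,d in rs:
        P=np.eye(3)-np.outer(d,d); A=A+P; b=b+P@o
    return np.linalg.solve(A,b)
def proj(n,p,s=None):
    f,cx,cy,T=cam(n,s); q=np.linalg.inv(T)@np.append(p,1); return np.array([cx+f*q[0]/q[2],cy+f*q[1]/q[2]])
E
python3 - <<'E'
from h import *
np.set_printoptions(precision=4,suppress=True)
c1=lambda x,y:((x+.5)/4-.5+150,(y+.5)/4-.5+140)
c2=lambda x,y:((x+.5)/4-.5+220,(y+.5)/4-.5+145)
print('axis scene');
for k,p in dict(outer=(378,178),mid=(414,173),inner=(446,167),roller=(693,117),end=(730,109)).items(): print(k,atz('scene',c1(*p),.085))
print('axis side')
for k,p in dict(outer=(357,233),mid=(350,237),inner=(338,268),rollend=(240,495)).items(): print(k,atz('side',c2(*p),.085))
print('plate scene z0',atz('scene',c1(502,291),0),atz('scene',c1(688,253),0))
print('plate side z12',[atz('side',c2(*p),.012) for p in [(158,530),(375,570),(428,408)]])
for nm,a,b in [('big',(90,283),(357,45)),('small',(291,331),(242,161))]:
    print(nm,tri([ray('scene',c1(*a)),ray('side',c2(*b))]))
print('greenplate big scene',[atz('scene',c1(*p),.004) for p in [(70,268),(137,259)]],'red',[atz('scene',c1(*p),.004) for p in [(90,453),(157,442)]])
print('side', [atz('side',c2(*p),.004) for p in [(452,192),(466,158),(257,155),(270,128)]])
E
```

```text
axis scene
outer [ 0.4852 -0.0063  0.085 ]
mid [0.494  0.0188 0.085 ]
inner [0.5007 0.0418 0.085 ]
roller [0.5499 0.2239 0.085 ]
end [0.557  0.2519 0.085 ]
axis side
outer [ 0.4827 -0.0042  0.085 ]
mid [0.4873 0.0004 0.085 ]
inner [0.496 0.035 0.085]
rollend [0.5529 0.241  0.085 ]
plate scene z0 [0.5671 0.0514 0.    ] [0.606  0.1916 0.    ]
plate side z12 [array([0.6021, 0.1932, 0.012 ]), array([0.4789, 0.2229, 0.012 ]), array([0.4394, 0.0835, 0.012 ])]
big [ 0.4767 -0.2282  0.1024]
small [ 0.5611 -0.1164  0.0692]
greenplate big scene [array([ 0.3916, -0.2255,  0.004 ]), array([ 0.4089, -0.1778,  0.004 ])] red [array([ 0.5462, -0.2739,  0.004 ]), array([ 0.5614, -0.2283,  0.004 ])]
side [array([ 0.4019, -0.1791,  0.004 ]), array([ 0.3868, -0.2284,  0.004 ]), array([ 0.5509, -0.2328,  0.004 ]), array([ 0.5409, -0.2747,  0.004 ])]
```

```bash
cat >> h.py <<'E'
def togo(p=None,zdir=None,quiet=False):
    s=manip.sense(); M=R.from_quat(s['tool_rot']).as_matrix()
    np.set_printoptions(precision=4,suppress=True)
    print('t',round(s['t'],2),'tcp',s['tcp_pos'],'F',s['force'],'gap',round(s['finger_gap'],3)); print('axes cols\n',M)
    r=0
    if zdir is not None:
        z=np.append(zdir,0.)@M; a=np.degrees(np.arctan2(z[0],z[2])); a=(a+90)%180-90  # roll about tool y, half turn same
        print('roll deg',a,'units',a/6); r=a
    if p is not None:
        d=(np.array(p)-s['tcp_pos']); print('delta world',d,'now-tool units',d@M/.03)
        print('units in tool after roll', d@(M@R.from_rotvec([0,np.radians(r),0]).as_matrix())/.03)
    return s
E
python3 - <<'E'
from h import *
togo([.4897,.0234,.20],[.963,-.269])
E
```

```text
t 0.95 tcp [ 0.2189 -0.5854  0.2393] F [ 0.7077 -0.472  -0.0226] gap 1.002
axes cols
 [[-0.9367 -0.      0.3502]
 [-0.3502 -0.0001 -0.9367]
 [ 0.     -1.      0.0001]]
roll deg -53.890679491002615 units -8.981779915167103
delta world [ 0.2708  0.6088 -0.0393] now-tool units [-15.5623   1.3097 -15.8463]
units in tool after roll [-21.9734   1.3097   3.234 ]
```

Call:
send_rows(
  plan=[
    {"linear": [-0.67, 0, -0.67], "roll": -1},
    {"linear": [-0.73, 0, -0.6], "roll": -1},
    {"linear": [-0.79, 0, -0.52], "roll": -1},
    {"linear": [-0.84, 0, -0.44], "roll": -1},
    {"linear": [-0.88, 0, -0.35], "roll": -1},
  ],
  claw=85,
  force=30,
)

```text
t: 1.58
tcp_pos: [0.2772, -0.455, 0.2394]
tool_rot: [0.303, -0.639, 0.639, -0.303]
force: [0.4, -0.2, -0.5]
finger_gap: 0.993
```

Call:
send_rows(
  plan=[
    {"linear": [-0.92, 0, -0.25], "roll": -1},
    {"linear": [-0.94, 0, -0.16], "roll": -1},
    {"linear": [-0.95, 0, -0.06], "roll": -1},
    {"linear": [-0.95, 0, 0.04], "roll": -1},
    {"linear": [-0.95, 0, 0.14], "roll": 0},
  ],
)

```text
t: 2.2
tcp_pos: [0.3354, -0.3243, 0.2395]
tool_rot: [0.428, -0.563, 0.563, -0.428]
force: [0.5, 0.1, -0.0]
finger_gap: 0.998
```

Run:
```python
from h import *
togo([.4897,.0234,.20],[.963,-.269])
```

```text
t 2.2 tcp [ 0.3354 -0.3243  0.2395] F [ 0.5185  0.0649 -0.0302] gap 0.998
axes cols
 [[-0.2668  0.0004  0.9637]
 [-0.9637 -0.0005 -0.2668]
 [ 0.0004 -1.      0.0005]]
roll deg 0.13179725283653454 units 0.02196620880608909
delta world [ 0.1543  0.3477 -0.0395] now-tool units [-12.5418   1.314    1.8651]
units in tool after roll [-12.546    1.314    1.8362]
```

Call:
send_rows(
  plan=[
    {"linear": [-1, 0, 0.15], "roll": 0},
    {"linear": [-1, 0, 0.15], "roll": 0},
    {"linear": [-1, 0, 0.15], "roll": 0},
    {"linear": [-1, 0, 0.15], "roll": 0},
    {"linear": [-1, 0, 0.15], "roll": 0},
  ],
)

```text
t: 2.82
tcp_pos: [0.3972, -0.1857, 0.2396]
tool_rot: [0.428, -0.563, 0.563, -0.428]
force: [-0.1, -0.2, -0.2]
finger_gap: 0.998
```

Call:
send_rows(
  plan=[
    {"linear": [-1, 0, 0.2], "roll": 0},
    {"linear": [-1, 0, 0.2], "roll": 0},
    {"linear": [-1, 0, 0.2], "roll": 0},
    {"linear": [-1, 0, 0.2], "roll": 0},
    {"linear": [-1, 0, 0.2], "roll": 0},
  ],
)

```text
t: 3.45
tcp_pos: [0.4663, -0.049, 0.2395]
tool_rot: [0.428, -0.563, 0.563, -0.428]
force: [0.0, 0.1, -0.2]
finger_gap: 0.997
```

Run:
```python
from h import *
import cv2
s=togo([.4897,.0234,.074],[.963,-.269])
im=manip.snapshot('wrist'); cv2.imwrite('pics/w1.png',im)
print(manip.look_for('wrist','hub'))
print(proj('wrist',[.4897,.0234,.085],s))
```

```text
t 3.45 tcp [ 0.4663 -0.049   0.2395] F [ 0.0105  0.0965 -0.2065] gap 0.997
axes cols
 [[-0.2672  0.0006  0.9636]
 [-0.9636 -0.0002 -0.2672]
 [ 0.0001 -1.      0.0006]]
roll deg 0.11095323086099995 units 0.01849220514349999
delta world [ 0.0234  0.0724 -0.1655] now-tool units [-2.5354  5.5176  0.1043]
units in tool after roll [-2.5356  5.5176  0.0993]
[{'extent': [262.2, 41.1, 311.4, 156.6], 'p': 0.91}]
[286.2601 116.9369]
```

View pics/w1.png

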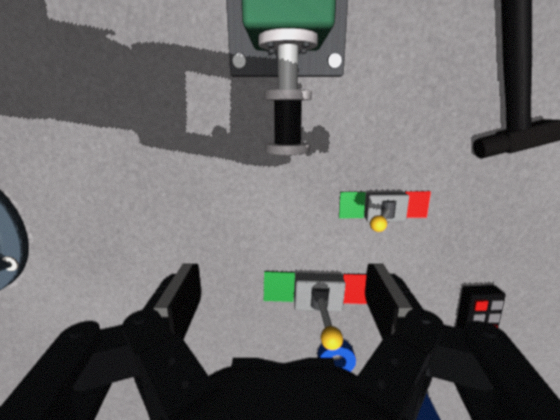

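The hub lies almost below the camera with its axis vertical in the picture, at column 288. The black grip spans about rows 98–146. Next I'll refine that position.

Run:
```python
from h import *
import cv2
s=manip.sense(); np.set_printoptions(precision=4,suppress=True)
im=cv2.imread('pics/w1.png'); g=cv2.cvtColor(im,cv2.COLOR_BGR2GRAY)
print(g[85:160,287]); print(g[120,265:312]); print(g[60:90:6,270:306])
u=np.array([.2672,.9636])
for px in [(287.5,98.5),(287.5,145.5),(287.5,122)]:
  for z in (.085,.098): p=atz('wrist',px,z,s); print(px,z,p,'along',p[:2]@u)
```

```text
[142 145 144 144 146 155 157 158 156 154 149 147 141 119  75  38  20  21
  18  19  21  24  21  24  18  16  20  18  21  20  21  23  18  20  17  18
  25  16  23  17  20  18  18  21  19  14  15  21  18  18  17  19  18  14
  16  14  14  17  19  34  75 117 141 151 151 145 140 142 139 123 102  87
  79  82  85]
[ 81  79  81  79  81  78  78  78  71  46  19   9  10  10  17   7  14  10
  13  20  18  15  18  13  14  14   5  15  14   7   6  12  10  14  13  38
  90 133 144 149 150 155 155 153 153 153 154]
[[ 49  44  48  46  47  48  48  58  80 100 110 113 121 133 167 184 188 173
  187 210 218 212 207 200 188 174 153 124 102  98  91  92  99  96  98  96]
 [ 45  46  48  44  48  48  47  58  78  91 101 113 119 117 129 135 144 145
  145 138 125 121 113 108 101  99  87  78  89  95  98  96  95  98  98  96]
 [ 43  40  46  48  46  44  49  55  76  92 104 113 115 122 128 136 140 145
  142 136 125 120 112 109 102  94  84  79  80  90  94  95  98  95  97 100]
 [ 78  79  79  79  76  75  76  75  81  90 101 110 117 122 128 137 141 144
  141 136 124 120 113 111 101  90  86  99 131 146 144 146 144 142 148 147]
 [ 80  75  80  79  79  75  77  73  79  88 104 109 118 125 129 134 145 145
  142 135 125 122 112 108 100  94  80  79  83  87  93 120 141 152 149 148]]
(287.5, 98.5) 0.085 [0.4953 0.0401 0.085 ] along 0.17100104333256405
(287.5, 98.5) 0.098 [0.495  0.0398 0.098 ] along 0.1705991842717433
(287.5, 145.5) 0.085 [ 0.4842 -0.0016  0.085 ] along 0.12782125557232932
(287.5, 145.5) 0.098 [ 0.4844 -0.0001  0.098 ] along 0.12936310102101006
(287.5, 122) 0.085 [0.4899 0.0198 0.085 ] along 0.14994909728032618
(287.5, 122) 0.098 [0.4898 0.0204 0.098 ] along 0.15049487517183893
```

Call:
send_rows(
  plan=[
    {"linear": [-0.81, 0.5, 0.05], "roll": 0},
    {"linear": [-0.81, 0.7, 0.05], "roll": 0},
    {"linear": [-0.81, 0.8, 0.04], "roll": 0},
    {"linear": [0, 1, 0], "roll": 0},
    {"linear": [0, 1, 0], "roll": 0},
  ],
)

```text
t: 4.18
tcp_pos: [0.4895, 0.0187, 0.1187]
tool_rot: [0.428, -0.562, 0.563, -0.428]
force: [0.1, 0.5, 0.7]
finger_gap: 0.994
```

Call:
send_rows(
  plan=[
    {"linear": [0, 0.6, 0], "roll": 0},
    {"linear": [0, 0.5, 0], "roll": 0},
    {"linear": [0, 0.4, 0], "roll": 0},
    {"linear": [0, 0, 0], "roll": 0},
    {"linear": [0, 0, 0], "roll": 0},
  ],
)

```text
t: 4.8
tcp_pos: [0.4896, 0.0191, 0.0747]
tool_rot: [0.428, -0.563, 0.563, -0.428]
force: [0.2, -0.2, -0.1]
finger_gap: 0.996
```

Run:
```python
from h import *
import cv2
s=togo([.4898,.0200,.074],[.963,-.269])
im=manip.snapshot('wrist'); cv2.imwrite('pics/w2.png',im)
```

```text
t 4.8 tcp [0.4896 0.0191 0.0747] F [ 0.1975 -0.2185 -0.1196] gap 0.996
axes cols
 [[-0.2672  0.0009  0.9636]
 [-0.9636 -0.0002 -0.2672]
 [-0.     -1.      0.0009]]
roll deg 0.1063836366942752 units 0.017730606115712533
delta world [ 0.0002  0.0009 -0.0007] now-tool units [-0.0315  0.0236 -0.0025]
units in tool after roll [-0.0315  0.0236 -0.0025]
```

View pics/w2.png

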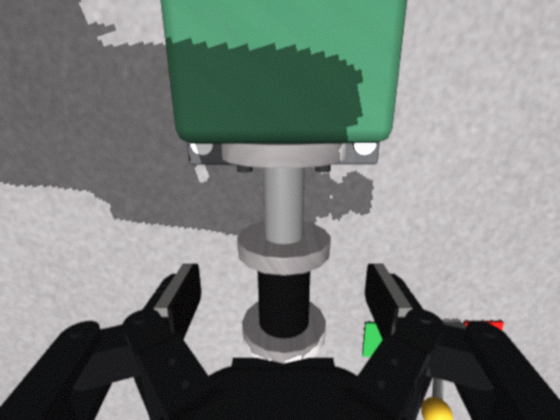

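The hub is at column 284, centred between the pads, and the grip sits at pad level. I'm closing on it.

Call:
send_rows(
  plan=[
    {"linear": [0, 0, 0], "roll": 0},
    {"linear": [0, 0, 0], "roll": 0},
    {"linear": [0, 0, 0], "roll": 0},
    {"linear": [0, 0, 0], "roll": 0},
    {"linear": [0, 0, 0], "roll": 0},
  ],
  claw=15,
  force=40,
)

```text
t: 5.48
tcp_pos: [0.4901, 0.019, 0.0747]
tool_rot: [0.428, -0.562, 0.563, -0.429]
force: [1.0, -0.5, 2.7]
finger_gap: 0.291
```

Call:
send_rows(
  plan=[
    {"linear": [0, 0, 0], "roll": 0},
    {"linear": [0, 0, 0], "roll": 0},
    {"linear": [0, 0, 0], "roll": 0},
    {"linear": [0, 0, 0], "roll": 0},
    {"linear": [0, 0, 0], "roll": 0},
  ],
)

```text
t: 6.1
tcp_pos: [0.4901, 0.019, 0.0747]
tool_rot: [0.428, -0.562, 0.563, -0.428]
force: [1.5, -0.5, 4.3]
finger_gap: 0.298
```

```bash
cat >> h.py <<'E'
def st():
    s=manip.sense(); M=R.from_quat(s['tool_rot']).as_matrix()
    np.set_printoptions(precision=4,suppress=True)
    u=np.array([.2672,.9636]); print('t',round(s['t'],2),'tcp',s['tcp_pos'],'along(unit+y) mm',round(s['tcp_pos'][:2]@u*1000,2),'Fu',round(s['force'][:2]@u,2),'F',s['force'],'gap',round(s['finger_gap'],3))
E
python3 -c "
from h import *
st()"
```

```text
t 6.1 tcp [0.4901 0.019  0.0747] along(unit+y) mm 149.3 Fu -0.13 F [ 1.4669 -0.5451  4.34  ] gap 0.298
```

Call:
send_rows(
  plan=[
    {"linear": [-0.007, 0, 0], "roll": 0},
    {"linear": [-0.007, 0, 0], "roll": 0},
    {"linear": [-0.007, 0, 0], "roll": 0},
    {"linear": [-0.007, 0, 0], "roll": 0},
    {"linear": [-0.007, 0, 0], "roll": 0},
  ],
)

```text
t: 6.72
tcp_pos: [0.4903, 0.0197, 0.0747]
tool_rot: [0.428, -0.562, 0.563, -0.428]
force: [0.6, -2.5, 4.8]
finger_gap: 0.291
```

```bash
python3 -c "
from h import *
st()"
```

```text
t 6.72 tcp [0.4903 0.0197 0.0747] along(unit+y) mm 149.95 Fu -2.27 F [ 0.6089 -2.5244  4.8127] gap 0.291
```

Only the ~2 N drag so far, and it is moving. Continuing.

Call:
send_rows(
  plan=[
    {"linear": [-0.007, 0, 0], "roll": 0},
    {"linear": [-0.007, 0, 0], "roll": 0},
    {"linear": [-0.007, 0, 0], "roll": 0},
    {"linear": [-0.007, 0, 0], "roll": 0},
    {"linear": [-0.007, 0, 0], "roll": 0},
  ],
)

```text
t: 7.35
tcp_pos: [0.4906, 0.0207, 0.0747]
tool_rot: [0.428, -0.562, 0.563, -0.428]
force: [1.4, -2.3, 5.0]
finger_gap: 0.287
```

```bash
python3 -c "
from h import *
st()"
```

```text
t 7.35 tcp [0.4906 0.0207 0.0747] along(unit+y) mm 150.98 Fu -1.83 F [ 1.4035 -2.2845  5.0106] gap 0.287
```

Call:
send_rows(
  plan=[
    {"linear": [-0.007, 0, 0], "roll": 0},
    {"linear": [-0.007, 0, 0], "roll": 0},
    {"linear": [-0.007, 0, 0], "roll": 0},
    {"linear": [-0.007, 0, 0], "roll": 0},
    {"linear": [-0.007, 0, 0], "roll": 0},
  ],
)

```text
t: 7.98
tcp_pos: [0.4908, 0.0217, 0.0747]
tool_rot: [0.428, -0.562, 0.563, -0.428]
force: [1.4, -3.4, 5.7]
finger_gap: 0.29
```

```bash
python3 -c "
from h import *
st()"
```

```text
t 7.97 tcp [0.4908 0.0217 0.0747] along(unit+y) mm 152.02 Fu -2.87 F [ 1.4109 -3.3681  5.7016] gap 0.29
```

Call:
send_rows(
  plan=[
    {"linear": [-0.007, 0, 0], "roll": 0},
    {"linear": [-0.007, 0, 0], "roll": 0},
    {"linear": [-0.007, 0, 0], "roll": 0},
    {"linear": [-0.007, 0, 0], "roll": 0},
    {"linear": [0, 0, 0], "roll": 0},
  ],
)

```text
t: 8.6
tcp_pos: [0.4909, 0.0219, 0.0747]
tool_rot: [0.428, -0.562, 0.563, -0.428]
force: [0.7, -5.3, 6.7]
finger_gap: 0.29
```

```bash
python3 -c "
from h import *
st()"
```

```text
t 8.6 tcp [0.4909 0.0219 0.0747] along(unit+y) mm 152.29 Fu -4.96 F [ 0.7281 -5.3492  6.6511] gap 0.29
```

Call:
send_rows(
  plan=[
    {"linear": [-0.01, 0, 0], "roll": 0},
    {"linear": [-0.01, 0, 0], "roll": 0},
    {"linear": [0, 0, 0], "roll": 0},
    {"linear": [0, 0, 0], "roll": 0},
    {"linear": [0, 0, 0], "roll": 0},
  ],
)

```text
t: 9.22
tcp_pos: [0.4909, 0.022, 0.0747]
tool_rot: [0.429, -0.562, 0.563, -0.428]
force: [-0.4, -8.3, 5.9]
finger_gap: 0.293
```

```bash
python3 -c "
from h import *
st()"
```

```text
t 9.22 tcp [0.4909 0.022  0.0747] along(unit+y) mm 152.41 Fu -8.07 F [-0.4325 -8.2552  5.8509] gap 0.293
```

Call:
send_rows(
  plan=[
    {"linear": [-0.01, 0, 0], "roll": 0},
    {"linear": [0, 0, 0], "roll": 0},
    {"linear": [0, 0, 0], "roll": 0},
    {"linear": [0, 0, 0], "roll": 0},
    {"linear": [0, 0, 0], "roll": 0},
  ],
)

```text
t: 9.85
tcp_pos: [0.491, 0.0221, 0.0747]
tool_rot: [0.429, -0.562, 0.564, -0.428]
force: [-1.3, -9.1, 6.8]
finger_gap: 0.289
```

```bash
python3 -c "
from h import *
st()"
```

```text
t 9.85 tcp [0.491  0.0221 0.0747] along(unit+y) mm 152.46 Fu -9.14 F [-1.2851 -9.129   6.7785] gap 0.289
```

Firmly on the inner stop: 9 N at TCP 152.46 mm along the axis. Drawing out now.

Call:
send_rows(
  plan=[
    {"linear": [0.02, 0, 0], "roll": 0},
    {"linear": [0.02, 0, 0], "roll": 0},
    {"linear": [0.02, 0, 0], "roll": 0},
    {"linear": [0.02, 0, 0], "roll": 0},
    {"linear": [0.02, 0, 0], "roll": 0},
  ],
)

```text
t: 10.48
tcp_pos: [0.4907, 0.0212, 0.0747]
tool_rot: [0.427, -0.563, 0.563, -0.429]
force: [2.2, 2.0, 5.1]
finger_gap: 0.291
```

Call:
send_rows(
  plan=[
    {"linear": [0.007, 0, 0], "roll": 0},
    {"linear": [0.007, 0, 0], "roll": 0},
    {"linear": [0.007, 0, 0], "roll": 0},
    {"linear": [0.007, 0, 0], "roll": 0},
    {"linear": [0.007, 0, 0], "roll": 0},
  ],
)

```text
t: 11.1
tcp_pos: [0.4904, 0.0202, 0.0747]
tool_rot: [0.427, -0.563, 0.563, -0.429]
force: [2.7, 1.7, 5.5]
finger_gap: 0.289
```

```bash
python3 -c "
from h import *
st()"
```

```text
t 11.1 tcp [0.4904 0.0202 0.0747] along(unit+y) mm 150.54 Fu 2.32 F [2.6527 1.6687 5.4669] gap 0.289
```

Call:
send_rows(
  plan=[
    {"linear": [0.008, 0, 0], "roll": 0},
    {"linear": [0.008, 0, 0], "roll": 0},
    {"linear": [0.008, 0, 0], "roll": 0},
    {"linear": [0.008, 0, 0], "roll": 0},
    {"linear": [0.008, 0, 0], "roll": 0},
  ],
)

```text
t: 11.72
tcp_pos: [0.4901, 0.0191, 0.0747]
tool_rot: [0.427, -0.563, 0.563, -0.429]
force: [2.9, 0.8, 5.1]
finger_gap: 0.29
```

Call:
send_rows(
  plan=[
    {"linear": [0.008, 0, 0], "roll": 0},
    {"linear": [0.008, 0, 0], "roll": 0},
    {"linear": [0.008, 0, 0], "roll": 0},
    {"linear": [0.008, 0, 0], "roll": 0},
    {"linear": [0.008, 0, 0], "roll": 0},
  ],
)

```text
t: 12.35
tcp_pos: [0.4898, 0.0179, 0.0747]
tool_rot: [0.427, -0.563, 0.563, -0.429]
force: [2.0, 1.2, 5.6]
finger_gap: 0.289
```

```bash
python3 -c "
from h import *
st()"
```

```text
t 12.35 tcp [0.4898 0.0179 0.0747] along(unit+y) mm 148.15 Fu 1.67 F [2.0072 1.1758 5.6054] gap 0.289
```

Call:
send_rows(
  plan=[
    {"linear": [0.008, 0, 0], "roll": 0},
    {"linear": [0.008, 0, 0], "roll": 0},
    {"linear": [0.008, 0, 0], "roll": 0},
    {"linear": [0.008, 0, 0], "roll": 0},
    {"linear": [0.008, 0, 0], "roll": 0},
  ],
)

```text
t: 12.98
tcp_pos: [0.4895, 0.0167, 0.0747]
tool_rot: [0.427, -0.563, 0.563, -0.429]
force: [2.3, 1.2, 4.9]
finger_gap: 0.287
```

```bash
python3 -c "
from h import *
st()"
```

```text
t 12.97 tcp [0.4895 0.0167 0.0747] along(unit+y) mm 146.93 Fu 1.8 F [2.2785 1.2367 4.9245] gap 0.287
```

Call:
send_rows(
  plan=[
    {"linear": [0.008, 0, 0], "roll": 0},
    {"linear": [0.008, 0, 0], "roll": 0},
    {"linear": [0.008, 0, 0], "roll": 0},
    {"linear": [0.008, 0, 0], "roll": 0},
    {"linear": [0.008, 0, 0], "roll": 0},
  ],
)

```text
t: 13.6
tcp_pos: [0.4892, 0.0157, 0.0747]
tool_rot: [0.427, -0.563, 0.563, -0.429]
force: [2.7, 2.9, 4.5]
finger_gap: 0.293
```

```bash
python3 -c "
from h import *
st()"
```

```text
t 13.6 tcp [0.4892 0.0157 0.0747] along(unit+y) mm 145.8 Fu 3.53 F [2.7359 2.9073 4.4522] gap 0.293
```

Call:
send_rows(
  plan=[
    {"linear": [0.008, 0, 0], "roll": 0},
    {"linear": [0.008, 0, 0], "roll": 0},
    {"linear": [0.008, 0, 0], "roll": 0},
    {"linear": [0, 0, 0], "roll": 0},
    {"linear": [0, 0, 0], "roll": 0},
  ],
)

```text
t: 14.22
tcp_pos: [0.4891, 0.0155, 0.0747]
tool_rot: [0.427, -0.563, 0.563, -0.429]
force: [3.9, 3.5, 4.6]
finger_gap: 0.293
```

```bash
python3 -c "
from h import *
st()"
```

```text
t 14.22 tcp [0.4891 0.0155 0.0747] along(unit+y) mm 145.6 Fu 4.44 F [3.9082 3.5221 4.6484] gap 0.293
```

Call:
send_rows(
  plan=[
    {"linear": [0.01, 0, 0], "roll": 0},
    {"linear": [0.01, 0, 0], "roll": 0},
    {"linear": [0, 0, 0], "roll": 0},
    {"linear": [0, 0, 0], "roll": 0},
    {"linear": [0, 0, 0], "roll": 0},
  ],
)

```text
t: 14.85
tcp_pos: [0.4891, 0.0153, 0.0747]
tool_rot: [0.427, -0.563, 0.563, -0.429]
force: [3.7, 6.0, 4.7]
finger_gap: 0.291
```

```bash
python3 -c "
from h import *
st()"
```

```text
t 14.85 tcp [0.4891 0.0153 0.0747] along(unit+y) mm 145.47 Fu 6.79 F [3.6858 6.0243 4.6538] gap 0.291
```

Call:
send_rows(
  plan=[
    {"linear": [0.01, 0, 0], "roll": 0},
    {"linear": [0.01, 0, 0], "roll": 0},
    {"linear": [0, 0, 0], "roll": 0},
    {"linear": [0, 0, 0], "roll": 0},
    {"linear": [0, 0, 0], "roll": 0},
  ],
)

```text
t: 15.48
tcp_pos: [0.4891, 0.0152, 0.0747]
tool_rot: [0.426, -0.563, 0.563, -0.429]
force: [3.2, 8.5, 4.2]
finger_gap: 0.292
```

```bash
python3 -c "
from h import *
st()"
```

```text
t 15.47 tcp [0.4891 0.0152 0.0747] along(unit+y) mm 145.35 Fu 9.07 F [3.166  8.5348 4.1992] gap 0.292
```

Firmly on the outer stop at about 9 N. Travel is at most 7.1 mm, or about 6.5 mm allowing for yield, so the flag goes to green. I'll unload, release and lift.

Call:
send_rows(
  plan=[
    {"linear": [-0.013, 0, 0], "roll": 0},
    {"linear": [-0.013, 0, 0], "roll": 0},
    {"linear": [-0.013, 0, 0], "roll": 0},
    {"linear": [-0.013, 0, 0], "roll": 0},
    {"linear": [-0.013, 0, 0], "roll": 0},
  ],
)

```text
t: 16.1
tcp_pos: [0.4891, 0.0156, 0.0747]
tool_rot: [0.427, -0.562, 0.563, -0.429]
force: [2.4, 0.1, 5.6]
finger_gap: 0.292
```

Call:
send_rows(
  plan=[
    {"linear": [0, 0, 0], "roll": 0},
    {"linear": [0, 0, 0], "roll": 0},
    {"linear": [0, 0, 0], "roll": 0},
    {"linear": [0, 0, 0], "roll": 0},
    {"linear": [0, 0, 0], "roll": 0},
  ],
  claw=85,
)

```text
t: 16.73
tcp_pos: [0.4881, 0.0154, 0.0742]
tool_rot: [-0.428, 0.563, -0.563, 0.428]
force: [0.6, 0.7, -0.6]
finger_gap: 0.998
```

Call:
send_rows(
  plan=[
    {"linear": [0, 0, 0], "roll": 0},
    {"linear": [0, -0.3, 0], "roll": 0},
    {"linear": [0, -0.7, 0], "roll": 0},
    {"linear": [0, -1, 0], "roll": 0},
    {"linear": [0, -1, 0], "roll": 0},
  ],
)

```text
t: 17.35
tcp_pos: [0.488, 0.0155, 0.1657]
tool_rot: [0.428, -0.563, 0.563, -0.428]
force: [0.6, 0.9, 0.2]
finger_gap: 0.998
```

Run:
```python
from h import *
import cv2
st()
a=manip.snapshot('scene'); b=manip.snapshot('side')
cv2.imwrite('pics/s2.png',cv2.resize(a[140:270,150:345],None,fx=4,fy=4,interpolation=cv2.INTER_CUBIC))
cv2.imwrite('pics/d2.png',cv2.resize(b[145:295,220:345],None,fx=4,fy=4,interpolation=cv2.INTER_CUBIC))
```

```text
t 17.35 tcp [0.488  0.0155 0.1657] along(unit+y) mm 145.32 Fu 1.01 F [0.619  0.8729 0.2166] gap 0.998
```

View pics/s2.png

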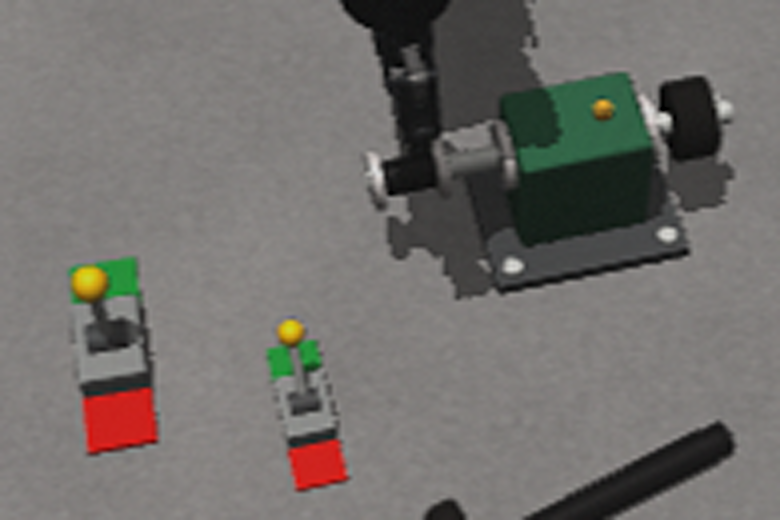

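View pics/d2.png

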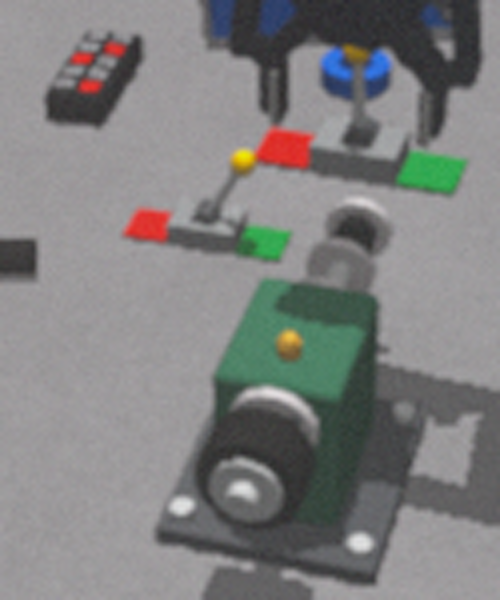

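The spindle stands clearly drawn out, by about 3–4 mm beyond its initial position. The large flag's ball is at full-picture (172,211), upright. Next I'll take the closed gripper to the flag's red side.

Run:
```python
from h import *
togo([.527,-.2445,.12])
```

```text
t 17.45 tcp [0.4903 0.0151 0.1676] F [ 0.3389 -0.4895  0.0524] gap 0.993
axes cols
 [[-0.267   0.0073  0.9637]
 [-0.9637 -0.0014 -0.267 ]
 [-0.0005 -1.      0.0074]]
delta world [ 0.0367 -0.2596 -0.0476] now-tool units [8.0144 1.6076 3.4769]
units in tool after roll [8.0144 1.6076 3.4769]
```

Call:
send_rows(
  plan=[
    {"linear": [1, 0, 0.4], "roll": 0},
    {"linear": [1, 0, 0.4], "roll": 0},
    {"linear": [1, 0, 0.45], "roll": 0},
    {"linear": [1, 0, 0.45], "roll": 0},
    {"linear": [1, 0, 0.45], "roll": 0},
  ],
  claw=0,
)

```text
t: 18.08
tcp_pos: [0.5098, -0.1472, 0.1637]
tool_rot: [-0.428, 0.563, -0.562, 0.428]
force: [0.3, 0.5, -0.8]
finger_gap: 0.004
```

Call:
send_rows(
  plan=[
    {"linear": [1, 0, 0.45], "roll": 0},
    {"linear": [1, 0, 0.45], "roll": 0},
    {"linear": [1, 0.2, 0.43], "roll": 0},
    {"linear": [0, 0.4, 0], "roll": 0},
    {"linear": [0, 0, 0], "roll": 0},
  ],
)

```text
t: 18.7
tcp_pos: [0.523, -0.2422, 0.1445]
tool_rot: [-0.428, 0.565, -0.561, 0.427]
force: [-0.5, 0.4, 0.3]
finger_gap: 0.002
```

Run:
```python
from h import *
import cv2
s=togo([.527,-.2445,.088],[.952,-.306])
w=manip.snapshot('wrist'); cv2.imwrite('pics/w3.png',w)
print(proj('wrist',[.4767,-.2282,.102],s))
b=manip.snapshot('side'); cv2.imwrite('pics/d3.png',cv2.resize(b[100:220,220:380],None,fx=4,fy=4,interpolation=cv2.INTER_CUBIC))
```

```text
t 18.7 tcp [ 0.523  -0.2422  0.1445] F [-0.4899  0.3719  0.3008] gap 0.002
axes cols
 [[-0.2675 -0.0041  0.9635]
 [-0.9636  0.0034 -0.2675]
 [-0.0022 -1.     -0.0049]]
roll deg 2.303279845196613 units 0.3838799741994355
delta world [ 0.004  -0.0023 -0.0565] now-tool units [0.0422 1.8824 0.1587]
units in tool after roll [0.0358 1.8824 0.1603]
[211.16  239.031]
```

View pics/w3.png

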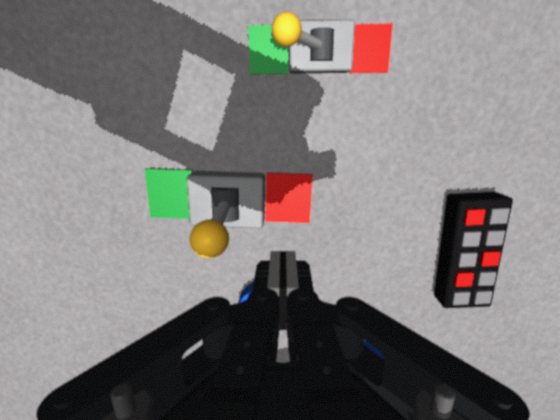

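View pics/d3.png

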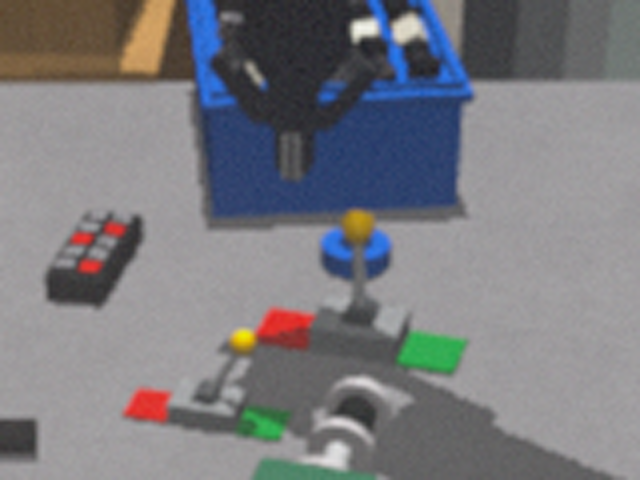

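The ball is seen at (209,239), against a predicted (211,239). The closed fingertips are beside it on the red side. Descending, then pushing towards green (tool −z).

Call:
send_rows(
  plan=[
    {"linear": [0, 0.6, 0.1], "roll": 0.38},
    {"linear": [0, 0.6, 0], "roll": 0},
    {"linear": [0, 0.55, 0], "roll": 0},
    {"linear": [0, 0, 0], "roll": 0},
    {"linear": [0, 0, 0], "roll": 0},
  ],
)

```text
t: 19.42
tcp_pos: [0.5279, -0.2445, 0.0942]
tool_rot: [0.417, -0.571, 0.571, -0.417]
force: [-0.5, -0.1, 1.0]
finger_gap: 0.001
```

Run:
```python
from h import *
togo([.4767-.010*.952,-.2282+.010*.306,.090],[.952,-.306])
```

```text
t 19.43 tcp [ 0.5279 -0.2445  0.0942] F [-0.5117 -0.1149  0.9735] gap 0.001
axes cols
 [[-0.305   0.0005  0.9523]
 [-0.9523 -0.0003 -0.305 ]
 [ 0.0002 -1.      0.0006]]
roll deg 0.060040743943503116 units 0.01000679065725052
delta world [-0.0607  0.0193 -0.0042] now-tool units [ 0.0038  0.1384 -2.1229]
units in tool after roll [ 0.006   0.1384 -2.1229]
```

Call:
send_rows(
  plan=[
    {"linear": [0, 0, -0.4], "roll": 0},
    {"linear": [0, 0, -0.35], "roll": 0},
    {"linear": [0, 0.05, -0.3], "roll": 0},
    {"linear": [0, 0.05, -0.3], "roll": 0},
    {"linear": [0, 0, -0.3], "roll": 0},
  ],
)

```text
t: 20.05
tcp_pos: [0.48, -0.2295, 0.0908]
tool_rot: [0.417, -0.571, 0.571, -0.417]
force: [0.0, -1.4, -1.4]
finger_gap: -0.002
```

Call:
send_rows(
  plan=[
    {"linear": [0, 0.05, -0.15], "roll": 0},
    {"linear": [0, 0, -0.15], "roll": 0},
    {"linear": [0, 0, -0.1], "roll": 0},
    {"linear": [0, 0, 0], "roll": 0},
    {"linear": [0, 0, 0], "roll": 0},
  ],
)

```text
t: 20.68
tcp_pos: [0.4689, -0.2257, 0.0893]
tool_rot: [-0.417, 0.571, -0.571, 0.417]
force: [-0.0, 0.5, 0.5]
finger_gap: -0.001
```

Run:
```python
from h import *
import cv2
togo([.4767-.010*.952,-.2282+.010*.306,.090],[.952,-.306])
b=manip.snapshot('side'); cv2.imwrite('pics/d4.png',cv2.resize(b[100:220,220:380],None,fx=4,fy=4,interpolation=cv2.INTER_CUBIC))
```

```text
t 20.68 tcp [ 0.4689 -0.2257  0.0893] F [-0.02    0.4874  0.5283] gap -0.001
axes cols
 [[-0.3053 -0.0004  0.9523]
 [-0.9523  0.0003 -0.3053]
 [-0.0001 -1.     -0.0004]]
roll deg 0.04256481775750842 units 0.00709413629291807
delta world [-0.0017  0.0005  0.0007] now-tool units [ 0.0007 -0.0243 -0.0602]
units in tool after roll [ 0.0008 -0.0243 -0.0602]
```

View pics/d4.png

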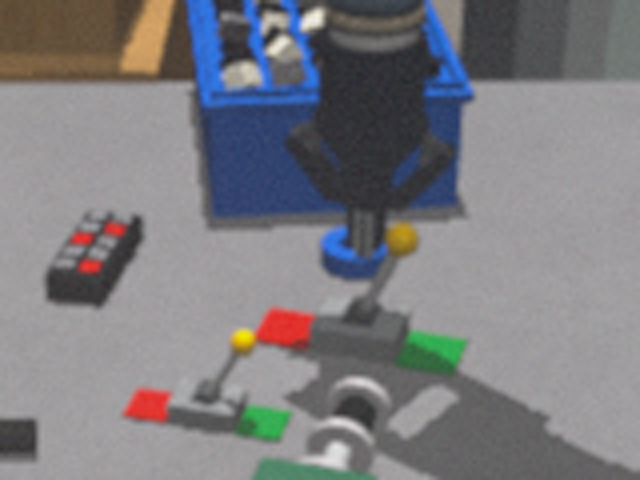

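Tipping well, with no end-stop force yet. Pushing on in small steps.

Call:
send_rows(
  plan=[
    {"linear": [0, 0, -0.05], "roll": 0},
    {"linear": [0, 0, -0.05], "roll": 0},
    {"linear": [0, 0, -0.05], "roll": 0},
    {"linear": [0, 0, 0], "roll": 0},
    {"linear": [0, 0, 0], "roll": 0},
  ],
)

```text
t: 21.35
tcp_pos: [0.4646, -0.2243, 0.0893]
tool_rot: [-0.417, 0.571, -0.571, 0.417]
force: [1.1, 0.5, -0.1]
finger_gap: -0.003
```

Call:
send_rows(
  plan=[
    {"linear": [0, 0, -0.03], "roll": 0},
    {"linear": [0, 0, -0.03], "roll": 0},
    {"linear": [0, 0, 0], "roll": 0},
    {"linear": [0, 0, 0], "roll": 0},
    {"linear": [0, 0, 0], "roll": 0},
  ],
)

```text
t: 21.98
tcp_pos: [0.4629, -0.2238, 0.0893]
tool_rot: [-0.417, 0.571, -0.571, 0.417]
force: [0.3, -0.4, -0.0]
finger_gap: 0.004
```

Call:
send_rows(
  plan=[
    {"linear": [0, 0, -0.05], "roll": 0},
    {"linear": [0, 0, -0.05], "roll": 0},
    {"linear": [0, 0, 0], "roll": 0},
    {"linear": [0, 0, 0], "roll": 0},
    {"linear": [0, 0, 0], "roll": 0},
  ],
)

```text
t: 22.6
tcp_pos: [0.4602, -0.223, 0.0893]
tool_rot: [0.417, -0.571, 0.571, -0.417]
force: [1.8, -0.6, -0.4]
finger_gap: -0.001
```

Call:
send_rows(
  plan=[
    {"linear": [0, 0, -0.04], "roll": 0},
    {"linear": [0, 0, -0.04], "roll": 0},
    {"linear": [0, 0, 0], "roll": 0},
    {"linear": [0, 0, 0], "roll": 0},
    {"linear": [0, 0, 0], "roll": 0},
  ],
)

```text
t: 23.22
tcp_pos: [0.4598, -0.223, 0.0896]
tool_rot: [0.416, -0.57, 0.573, -0.417]
force: [5.8, 0.3, -2.9]
finger_gap: -0.0
```

Run:
```python
from h import *
import cv2
togo()
b=manip.snapshot('side'); cv2.imwrite('pics/d5.png',cv2.resize(b[100:220,220:380],None,fx=4,fy=4,interpolation=cv2.INTER_CUBIC))
```

```text
t 23.23 tcp [ 0.4598 -0.223   0.0896] F [ 5.7663  0.2898 -2.8538] gap -0.0
axes cols
 [[-0.3061  0.0042  0.952 ]
 [-0.952  -0.0021 -0.3061]
 [ 0.0007 -1.      0.0047]]
```

View pics/d5.png

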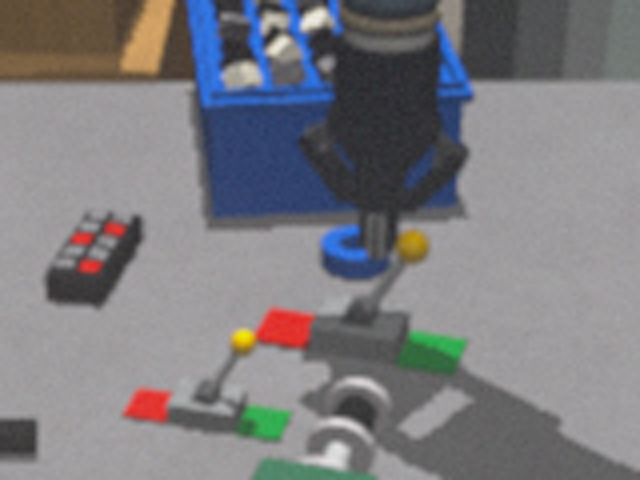

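The end stop is felt at about 6 N and the flag is over on the green side. Backing off and lifting clear.

Call:
send_rows(
  plan=[
    {"linear": [0, 0, 0.4], "roll": 0},
    {"linear": [0, 0, 0.5], "roll": 0},
    {"linear": [0, 0, 0.5], "roll": 0},
    {"linear": [0, -0.6, 0.3], "roll": 0},
    {"linear": [0, -1, 0], "roll": 0},
  ],
)

```text
t: 23.9
tcp_pos: [0.5059, -0.2373, 0.1367]
tool_rot: [-0.418, 0.573, -0.57, 0.416]
force: [-0.9, -0.2, 0.4]
finger_gap: 0.001
```

Call:
send_rows(
  plan=[
    {"linear": [0, -1, 0], "roll": 0},
    {"linear": [0, -1, 0], "roll": 0},
    {"linear": [0, 0, 0], "roll": 0},
    {"linear": [0, 0, 0], "roll": 0},
    {"linear": [0, 0, 0], "roll": 0},
  ],
)

```text
t: 24.52
tcp_pos: [0.5055, -0.2372, 0.1958]
tool_rot: [-0.417, 0.572, -0.57, 0.416]
force: [0.5, 0.8, -1.0]
finger_gap: -0.0
```

Run:
```python
from h import *
import cv2
togo()
s=manip.sense()
b=manip.snapshot('side'); a=manip.snapshot('scene')
cv2.imwrite('pics/d6.png',cv2.resize(b[100:295,220:345],None,fx=3,fy=3,interpolation=cv2.INTER_CUBIC))
cv2.imwrite('pics/s6.png',cv2.resize(a[140:330,120:385],None,fx=3,fy=3,interpolation=cv2.INTER_CUBIC))
```

```text
t 24.52 tcp [ 0.5055 -0.2372  0.1958] F [ 0.4792  0.8426 -0.9879] gap -0.0
axes cols
 [[-0.3053 -0.0029  0.9522]
 [-0.9522  0.002  -0.3053]
 [-0.001  -1.     -0.0034]]
```

View pics/d6.png

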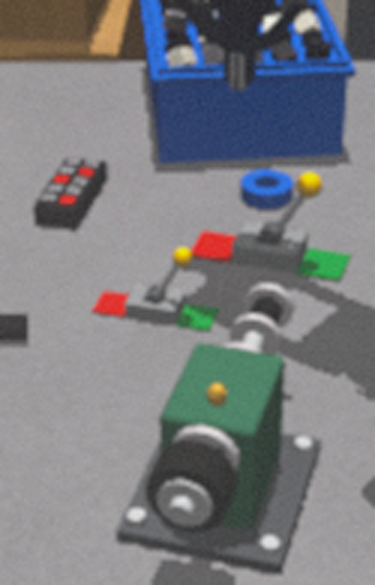

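View pics/s6.png

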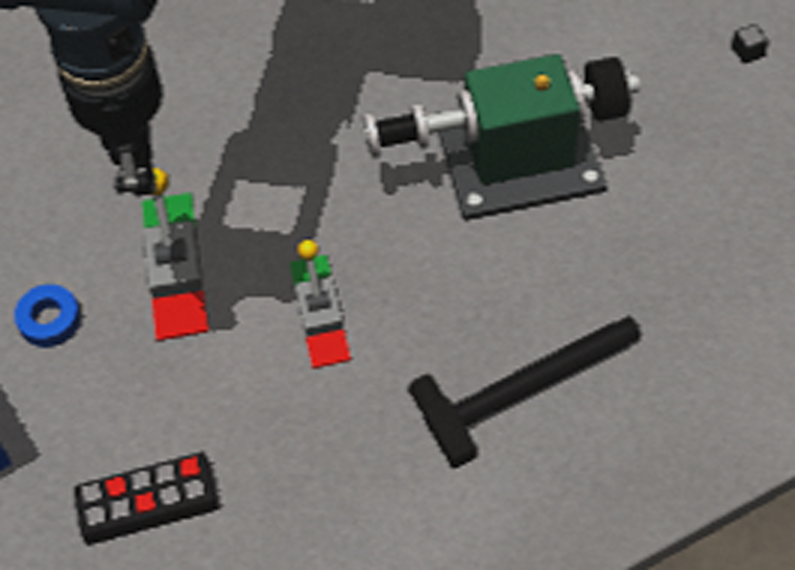

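Run:
```python
from h import *
p=tri([ray('scene',(173.3,200)),ray('side',(322.8,161))]);np.set_printoptions(precision=4,suppress=True)
print(p, 'shift along -x mm',(p-np.array([.4767,-.2282,.102]))[:2]@[-.952,.306]*1000)
f=.022+.08*np.cos(.5)
for z0 in (.0922,): print(atz('side',(322.8,161),z0))
```

```text
[ 0.437  -0.2108  0.0931] shift along -x mm 43.08563703768969
[ 0.4334 -0.2172  0.0922]
```

```bash
python3 -c "
from station import manip
print(manip.sign_off())"
```

```text
the job is handed in; nothing more can be done
None
```

I checked the end float at about 6.5 mm, so I tipped the flag fully to green. The job is handed in, and the clock stood at about 24.5 s of the 72 s allowed.

- **Spindle:** I gripped the hub and pushed it in to about 9 N at the hub on the inner stop, then drew it out to about 9 N on the outer stop. The tool moved 7.1 mm between the two; taking off what the stops yield leaves about 6.5 mm, below the 9 mm limit. I eased off the load before letting go and left the spindle drawn out.
- **Flag:** I pushed the larger yellow-knobbed lever over until its end stop pressed back with about 6 N.

**Last checks:**
- The ball stands 43 mm towards green at 93 mm height, against about 38 mm and 92 mm expected for fully over. It was partly hidden in one picture, and the gap is within the accuracy of the measurement.
- In the last pictures the spindle was still out and the gripper was clear of everything.
- By eye, the parts lying around appeared not to have moved; I did not measure them.
- No check failed.

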